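# Set the coffee grinder's wheel click by click and start it

### The job

Set the coffee grinder for espresso and start it. With a fingertip, flick the lobed grind wheel on its deck lightly round clockwise (seen from above), click by click, until the white rib on the wheel rests in the click that points at the long mark of the scale; do not go past that mark, do not force the wheel and do not pinch it. Then press the round start button beside the wheel fully down, let it come up again and move clear; leave the cup under the spout and the other things on the worktop where they are.

Things in the scene. Friction and masses are not known exactly. Their poses are not given: they have to be found in the camera images.
- grinder: Coffee grinder, aluminium and black, fixed, 240 mm deep. Origin on the worktop; its own axes: +x from its front to its back, +y to the left as seen from its front, +z up. Its deck (top face) is level at z = 148 mm, x -100 to 140, y -123 to 75 mm. Behind the wheel a lidded hopper, 116 mm wide round x 88, y -21 mm, rises to z = 245 mm. The wheel stands out 15 mm in front of the deck.
- grind_wheel (a joint): Wheel angle, rad; grows as the wheel turns clockwise seen from above (its front edge moves to the grinder's +y). 0: rib at the long mark. 16 sprung click stops a turn, at multiples of 0.393; it starts 2 to 4 clicks below 0. Pushed past half way it snaps on to the next stop and stays; less, it falls back. A push of 3 to 5 N at the lobes moves it. Hard stops at -2.55 and 0.95.
- wheel_hub (a point): Centre of the wheel's top, on its upright axis (grinder x -55, y 0 mm), 171 mm above the worktop. Black disc, radius 47 mm, 20 mm thick, 3 mm above the deck, with 8 round lobes 45 degrees apart: upright cylinders as tall as the disc, radius 6 mm, centred 54 mm from the axis; 29 mm free between two. At an even number of clicks from 0 a lobe points to the grinder's front, at an odd number a gap.
- rib_end (a point): Outer end of the raised white rib on top of the wheel, 58 mm from the axis, 26 mm above the deck, in line with a lobe.
- long_mark (a point): Middle of the long black mark (18 x 6 mm, 3 mm high) on the deck, 74 mm behind the wheel's axis (the grinder's +x). The other ticks of the scale round the far half of the wheel are 7 mm long, one for each click.
- start_top (a point): Top centre of the round start button (26 mm wide, aluminium, in a dark ring), 22 mm above the deck, 94 mm to the right of the wheel's axis (-y) and 5 mm nearer the front. It is pressed straight down.
- start (a joint): Travel of the start button in m: 0 up, 0.006 fully down; about 5 N presses it fully down and a spring lifts it again.
- dose_cup: Loose steel cup, 66 mm wide, 48 mm high, standing on the grinder's foot under the spout. Origin at the centre of its underside.
- mug: Loose orange mug, 81 mm wide, 101 mm high, to the left of the grinder. Origin at the centre of its underside.
- milk_carton: Loose milk carton, 68 x 100 x 182 mm, to the left of the grinder and farther back. Origin under its centre.
- teapot: Loose small steel teapot, 98 x 170 x 110 mm, to the right of the grinder. Origin under its centre.
- tea_caddy: Loose red tin tea caddy, 86 mm wide, 150 mm high, to the right of the grinder. Origin under its centre.

How it is judged (in metres and radians):
On the way, in this order (a step that is already met when the one before it is completed fails the run):
1. the grind wheel rests in the click at the long mark (value of joint grind_wheel between -0.12 and 0.12 rad and contact force between the fingers and grind_wheel below 1 N), for 0.3 s.
2. the start button is pressed fully down (value of joint start above 0.0045 m), for 0.05 s.
At the end, for the whole second after the job is handed in: The wheel rests in the click at the long mark (within 0.12 rad), the start button has been pressed down at least 4.5 of its 6 mm after that and is up again, and the cup stands where it stood (20 mm) (value of joint grind_wheel between -0.12 and 0.12 rad and value of joint start below 0.0015 m and distance of dose_cup from where it was at the start of the episode below 0.02 m); the robot touches nothing.
It fails at once if the wheel is turned past the long mark, over into the next click (value of joint grind_wheel above 0.25 rad).
It fails at once if the start button is pressed before the wheel is on the mark (value of joint start above 0.003 m and (value of joint grind_wheel below -0.2 rad or value of joint grind_wheel above 0.2 rad)).
It fails at once if the wheel is forced or pinched (more than 30 N from the fingers) (contact force between the fingers and grind_wheel above 30 N).
It fails at once if the cup is lifted, carried or pushed away (20 mm) (distance of dose_cup from where it was at the start of the episode above 0.02 m).
It fails at once if the mug, milk carton, teapot or tea caddy is moved (30 mm) (distance of any of mug, milk_carton, teapot, tea_caddy from where it was at the start of the episode above 0.03 m).
It also fails if it takes over 72 s, if anything falls off the work surface, if the arm or the gripper's body presses on something with over 40 N, if the wrist force passes 120 N, or if a joint passes its speed limit or range.

### The arm

A 6-joint arm with a two-finger parallel gripper is mounted at the origin on a cart in front of the work surface, level with it; the furniture and walls round the work are solid. World frame = base frame: x ahead of the robot, y to its left, z up, the work surface at z = 0. Lengths are in mm, angles in rad, forces in N, time in s.
With the tool pointing down it reaches from about 350 to 875 mm from the base axis. Payload 4.2 kg.
Tool frame: the origin (TCP) lies at the very end of the fingers, on their centre line; the grasp point (between the pads) lies 19 mm behind it (pinch_z is the distance from the TCP to the grasp point, in mm); z points along the fingers, y is the line along which they close (so a half turn about z gives the same grasp; the last joint's range is limited). The gripper opens to 85 mm and grips with 20 to 120 N. Pads are 22 mm wide; open, the fingers measure 114 mm over their backs; the gripper's body (76 mm by 85 mm) begins 54 mm behind the grasp point. The pads swing forward as they close: fully open they stand 13 mm farther back than shut.
Start: joints at [-0.941, 0.385, 0.008, 0, -1.194, -0.259], TCP at [226.49, -582.496, 231.312] pointing down, gripper open.
Joint ranges: [-3.14, 3.14], [-1.21, 2.06], [-1.07, 1.41], [-3.16, 2.05], [-2.99, -0.16], [-3.1, 3.1]. Speed limits (rad/s): [2.79, 2.79, 3.14, 3.14, 3.14, 3.14].

### API

Orientations are given as a unit quaternion [x, y, z, w].
In Python, from bench import * gives the robot as it stands.
- The arm moves only by the tool arm_command, never from a script. Its argument "steps" is one flat list of numbers, 4 for each row, row after row: the shift along the tool's x, y, z in m, then the turn about the tool's z in rad. In form: [tx, ty, tz, roll, tx, ty, tz, roll, ...]. A call has 1 to 20 rows; each row shifts and turns the commanded pose from where the row before left it, along the tool's axes as they then stand; what a row does not reach is not made up. A row lasts 1/8 s, in which the tool goes at most 62.5 mm and 10.7 degrees, less where a joint would pass 70% of its speed; a pose out of reach is approached as far as the arm can. A call with a gripper value outside its range is refused whole. "grip" is the finger opening in m, from 0 to 0.0854, set as the call begins (left out, the last holds). The fingers move at their own pace and stop on an object; the grip force is fixed at half the most. Time passes only in rows, so rows that do not move let the fingers close. It gives the time, the measured TCP pose, the force, the opening and the grip force at its end, in the units of the state.
- read_state(): the state, without advancing time (a new reading comes with each control period).
- get_image(name): name is "scene" or "top"; returns the picture (384x512x3 uint8, red, green, blue); there is no depth.
- get_calibration(name): a dict with "camera_matrix" (3x3 intrinsics, pixels), "cam_to_world" (4x4, takes a point from camera to world coordinates). Camera axes: x right, y down, z forward; pixel columns grow to the right and rows downward; lengths in mm; the calibration is good to about 2 mm. A picture is of the moment at which its call begins. get_calibration takes no time and is no camera call.
- job_done(): hands the job in; it is judged then, once.
The state is a dict: "clock": time; "joints": joint angles; "joint_vel": joint speeds; "joint_efforts": joint torques, N m; "position": TCP position; "ee_rot": TCP orientation; "contact_force": force on the tool from outside, world axes, zero at the start; "wrist_torque": the same for the moment, N m; "gripper_width": finger opening in mm; "grasp_force": force on a finger pad.
Only numpy, scipy, OpenCV 4.12 (cv2) and the standard library are available. Lean on these libraries where they do the work, as an engineer would, in place of code of your own. Each camera call takes 0.05 s, during which the arm holds its last target. There are 200 camera calls.

## Working session

There is one attempt and no reset: what is moved stays moved. The work goes in short steps, Python scripts to look and compute and a tool call to move; the robot and the scene stay as the last step left them, time stands still between calls to the robot, and variables do not carry over. Pictures are saved under pics/ and viewed, at most 10 in all, crops included, and the job is handed in when it is done.

Besides the shell and the picture viewer there is one more tool, called after "Emit:" by a JSON object that holds its "api" and its "payload". arm_command: Moves the arm, as the interface text tells. Its arguments: {"type":"object","properties":{"steps":{"type":"array","items":{"type":"number"}},"grip":{"type":"number"}},"required":["steps"]}

```bash
mkdir -p pics; python3 - <<'E'
from bench import *
import cv2,numpy as np
for n in("scene","top"):
    im=get_image(n); cv2.imwrite(f"pics/{n}0.png",im[:,:,::-1])
    c=get_calibration(n); print(n,np.round(c["camera_matrix"],1).tolist(),np.round(c["cam_to_world"],3).tolist())
s=read_state(); print(s)
E
```

```text
scene [[382.2, 0.0, 257.1], [0.0, 382.2, 191.6], [0.0, 0.0, 1.0]] [[-0.183, -0.536, 0.824, -230.239], [-0.983, 0.102, -0.152, 94.59], [-0.003, -0.838, -0.546, 671.784], [0.0, 0.0, 0.0, 1.0]]
top [[407.4, 0.0, 256.6], [0.0, 407.4, 195.8], [0.0, 0.0, 1.0]] [[0.184, -0.777, 0.601, -160.13], [-0.983, -0.146, 0.112, -154.996], [0.001, -0.612, -0.791, 1068.603], [0.0, 0.0, 0.0, 1.0]]
{'clock': 0.1, 'joints': array([-9.41425465e-01,  3.85469097e-01,  6.75368918e-03, -4.10212796e-04,
       -1.19403066e+00, -2.58602244e-01]), 'joint_vel': array([-0.00090123, -0.00012337,  0.00377421,  0.0015655 , -0.00101606,
        0.00029941]), 'joint_efforts': array([ 2.10955095e-04, -3.93318486e+01,  1.88928455e+01,  4.19793025e+00,
       -2.60156878e-03,  1.06824390e-05]), 'position': array([ 226.27286339, -582.03167883,  230.33760075]), 'ee_rot': array([-1.84249828e-01,  9.82878942e-01,  9.62243498e-04, -2.46585773e-04]), 'contact_force': array([ 0.68414437, -0.36773728,  0.2784643 ]), 'wrist_torque': array([-0.00530874,  0.02231643,  0.01120594]), 'grasp_force': 0.0, 'gripper_width': 85.27158785504332}
```

View pics/scene0.png

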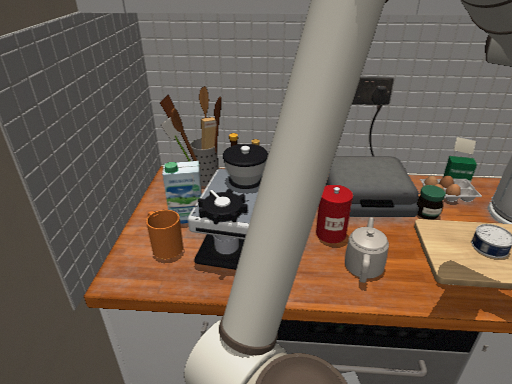

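View pics/top0.png

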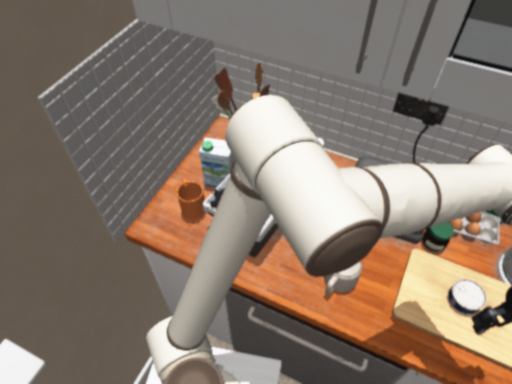

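```bash
cat > h.py <<'E'
from bench import *
import cv2,numpy as np
from scipy.spatial.transform import Rotation as R
def ray(n,uv,z):
    c=get_calibration(n);K=np.array(c["camera_matrix"]);T=np.array(c["cam_to_world"])
    d=T[:3,:3]@np.linalg.inv(K)@[*uv,1.];o=T[:3,3]
    return o+d*(z-o[2])/d[2]
def proj(n,p):
    c=get_calibration(n);K=np.array(c["camera_matrix"]);T=np.linalg.inv(np.array(c["cam_to_world"]))
    q=K@(T[:3,:3]@np.asarray(p,float)+T[:3,3]);return q[:2]/q[2]
def crop(n,box,name,f):
    im=get_image(n);x,y,w,h=box
    cv2.imwrite("pics/"+name,cv2.resize(im[y:y+h,x:x+w,::-1],None,fx=f,fy=f,interpolation=cv2.INTER_CUBIC));return im
E
python3 - <<'E'
from h import *
crop("scene",(140,130,130,150),"s1.png",4)
print(ray("scene",(222,205),171),ray("scene",(245,165),245))
s=read_state();print(R.from_quat(s["ee_rot"]).as_matrix().round(3))
E
```

```text
[486.13297816  44.12334721 171.        ] [529.40726488 -17.35751448 245.        ]
[[-0.932 -0.362 -0.001]
 [-0.362  0.932  0.002]
 [ 0.     0.002 -1.   ]]
```

View pics/s1.png

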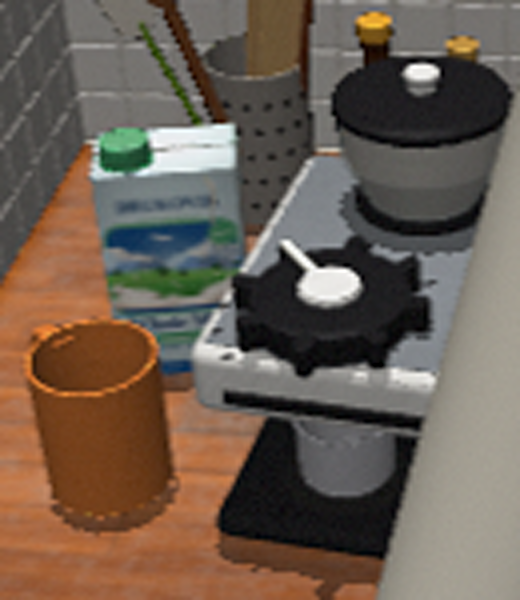

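Emit:
{"api": "arm_command", "payload": {"steps": [0.05,0.015,-0.005,0,0.05,0.015,-0.005,0,0.05,0.02,-0.005,0,0.03,0.015,-0.005,0,0,0,0,0], "grip": 0}}

```text
clock: 0.78
position: [33.0, -586.9, 251.6]
ee_rot: [-0.183, 0.983, -0.0, 0.0]
contact_force: [0.3, 0.5, 0.0]
gripper_width: -0.1
grasp_force: 0.0
```

```bash
python3 - <<'E'
from h import *
a=crop("scene",(160,130,130,150),"s2.png",4)
b=get_image("top")[100:300,130:400,::-1]
cv2.imwrite("pics/t2.png",cv2.resize(b,None,fx=2,fy=2))
E
```

```text
(no output)
```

View pics/s2.png

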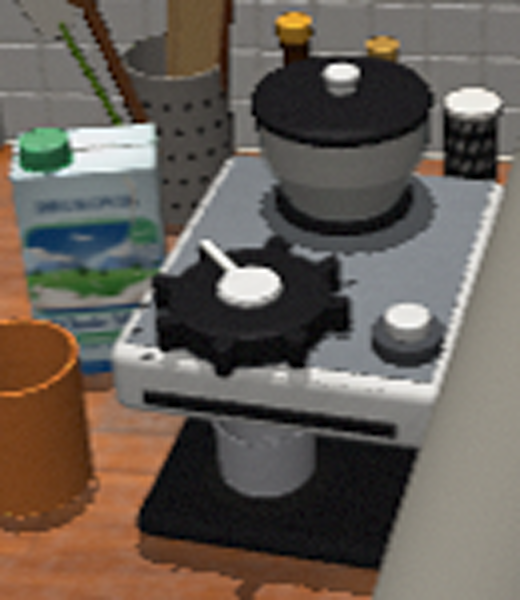

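View pics/t2.png

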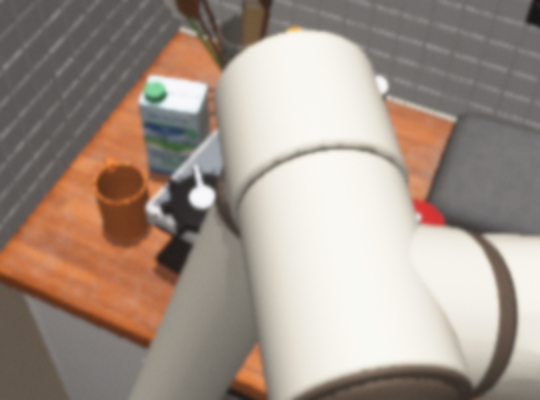

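```bash
python3 - <<'E'
from h import *
f=lambda p:(160+(p[0]+.5)/4-.5,130+(p[1]+.5)/4-.5)
g=lambda p:(130+(p[0]+.5)/2-.5,100+(p[1]+.5)/2-.5)
H=ray("scene",f((249,285)),173);Ht=ray("top",g((201,197)),173)
S=ray("scene",f((408,317)),170);E=ray("scene",f((205,242)),174);Et=ray("top",g((196,166)),174)
print(H,Ht,S,E,Et)
d=(S-H)[:2];print(np.linalg.norm(d))
yaw=np.arctan2(d[1],d[0])-np.arctan2(-94,-5);print("yaw",np.degrees(yaw))
for e,h in((E,H),(Et,Ht)):
  r=(e-h)[:2];print("rib",np.linalg.norm(r),np.degrees(yaw-np.arctan2(r[1],r[0]))/22.5)
# deck edge corners, white mask in full image for yaw check
c,s=np.cos(yaw),np.sin(yaw)
for n,p in dict(mark=(19,0,151),corL=(-100,75,148),corBR=(140,-123,148),corBL=(140,75,148),knob=(88,-21,255)).items():
  w=H[:2]+np.array([[c,-s],[s,c]])@(np.array(p[:2])-[-55,0]); u=proj("scene",[*w,p[2]]);print(n,w,((u-[160,130])*4).round())
E
```

```text
[499.83306855  42.82936928 173.        ] [499.07178528  41.95638585 173.        ] [455.71871716 -41.95465779 170.        ] [548.8546006   64.01356188 174.        ] [551.19045735  61.10903229 174.        ]
95.57409295663903
yaw -24.443831629638865
rib 53.40300197541269 -2.1251094639346904
rib 55.526388720227395 -1.9831678460326048
mark [567.2002537  12.2080962] [287. 247.]
corL [489.90161111 129.72796624] [100. 345.]
corBR [ 626.45718363 -149.83700942] [515. 179.]
corBL [708.38977916  30.41572922] [235. 145.]
knob [621.32578128 -35.46188665] [345.  52.]
```

Emit:
{"api": "arm_command", "payload": {"steps": [-0.048,0.0135,0,0,-0.048,0.0135,0,0,-0.048,0.0135,0,0,-0.048,0.0135,0,0,-0.048,0.0135,0,0,-0.048,0.0135,0,0,-0.048,0.0135,0,0,-0.048,0.0135,0,0,-0.027,0.042,0,0,-0.027,0.042,0,0,-0.027,0.042,0,0,-0.027,0.042,0,0,-0.027,0.042,0,0,-0.027,0.042,0,0,-0.027,0.042,0,0,-0.027,0.042,0,0,0,0,0,0]}}

```text
clock: 3.0
position: [434.1, 47.8, 251.0]
ee_rot: [-0.188, 0.982, 0.0, -0.0]
contact_force: [-1.0, 0.3, 0.2]
gripper_width: -0.3
grasp_force: 0.0
```

Emit:
{"api": "arm_command", "payload": {"steps": [0,0,0,-0.155,0,0,0,-0.155,0,0,0,-0.155,0,0,0,-0.155,0,0,0,-0.155,0,0,0,0,0,0,0,0]}}

```text
clock: 3.88
position: [433.4, 44.1, 251.2]
ee_rot: [-0.541, 0.841, 0.0, -0.0]
contact_force: [0.8, 0.1, -0.6]
gripper_width: 0.0
grasp_force: 0.0
```

Emit:
{"api": "arm_command", "payload": {"steps": [0.002,0.019,0,0,0,0,0.033,0,0,0,0.033,0,0,0,0.032,0,0,0,0,0,0,0,0,0]}}

```text
clock: 4.62
position: [415.9, 50.5, 154.6]
ee_rot: [-0.542, 0.84, -0.0, 0.001]
contact_force: [0.2, -0.4, 0.3]
gripper_width: 0.0
grasp_force: 0.0
```

```bash
python3 - <<'E'
from h import *
crop("scene",(160,130,130,150),"s3.png",4)
p=read_state()["position"]; print(p,(proj("scene",p)-[160,130])*4)
E
```

```text
[416.18234012  50.66081849 154.82840863] [251.45918307 399.49060298]
```

View pics/s3.png

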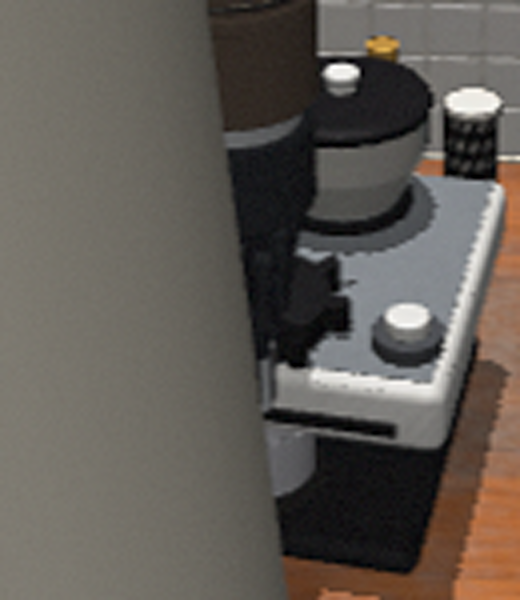

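Emit:
{"api": "arm_command", "payload": {"steps": [0,-0.005,0.001,0,0,-0.005,0.001,0,0,-0.005,0,0,0,0,0,0,0,0,0,0]}}

```text
clock: 5.3
position: [429.0, 43.8, 151.2]
ee_rot: [-0.542, 0.84, 0.0, -0.0]
contact_force: [0.1, 0.2, -0.5]
gripper_width: 0.1
grasp_force: 0.0
```

Emit:
{"api": "arm_command", "payload": {"steps": [-0.003,0,0,0,-0.003,0,0,0,-0.003,0,0,0,-0.003,0,0,0,-0.003,0,0,0,0,0,0,0]}}

```text
clock: 6.05
position: [434.4, 57.3, 151.0]
ee_rot: [-0.542, 0.84, 0.0, -0.001]
contact_force: [-2.5, -0.4, 1.0]
gripper_width: -0.2
grasp_force: 1.3
```

Emit:
{"api": "arm_command", "payload": {"steps": [-0.002,0,0,0,-0.002,0,0,0,0,0,0,0]}}

```text
clock: 6.42
position: [436.0, 61.1, 150.9]
ee_rot: [-0.542, 0.84, 0.0, -0.001]
contact_force: [-5.4, -0.7, 1.1]
gripper_width: -0.1
grasp_force: 2.6
```

Emit:
{"api": "arm_command", "payload": {"steps": [-0.002,0,0,0,-0.002,0,0,0,0,0,0,0]}}

```text
clock: 6.8
position: [437.1, 63.9, 150.9]
ee_rot: [-0.542, 0.84, 0.0, -0.002]
contact_force: [-5.4, -4.4, 1.8]
gripper_width: 0.1
grasp_force: 2.7
```

Emit:
{"api": "arm_command", "payload": {"steps": [-0.002,0,0,0,-0.002,0,0,0,0,0,0,0]}}

```text
clock: 7.18
position: [441.8, 69.5, 151.9]
ee_rot: [-0.542, 0.84, -0.0, 0.002]
contact_force: [0.0, 0.1, -0.6]
gripper_width: 0.3
grasp_force: 0.0
```

Emit:
{"api": "arm_command", "payload": {"steps": [0,0.011,0,0,0,0.011,0,0,0,0,0,0,0,0,0,0]}}

```text
clock: 7.68
position: [420.2, 77.9, 151.6]
ee_rot: [-0.542, 0.84, -0.0, 0.0]
contact_force: [-0.2, -1.1, -0.2]
gripper_width: 0.3
grasp_force: 0.0
```

```bash
python3 - <<'E'
from h import *
a=crop("scene",(160,130,130,150),"s4.png",3)
b=get_image("top")[150:250,180:310,::-1]
A=cv2.imread("pics/s4.png");B=cv2.resize(b,None,fx=3,fy=3)
B=cv2.copyMakeBorder(B,0,A.shape[0]-B.shape[0],0,0,0)
cv2.imwrite("pics/c4.png",np.hstack([A,B]))
E
```

```text
(no output)
```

View pics/c4.png

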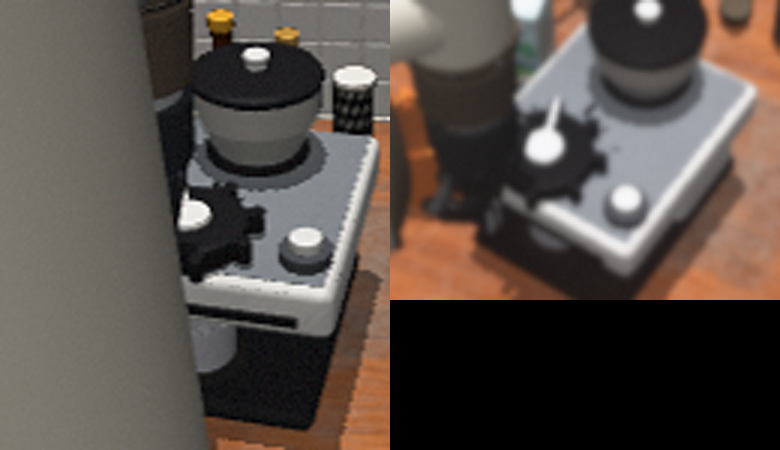

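The top view shows the hub at (544,146), the rib end at (557,99), the long mark at (592,106) and the start button at (627,198). The rib looks one click short of the mark, so I'll measure it.

```bash
python3 - <<'E'
from h import *
f=lambda p:(180+(p[0]-390+.5)/3-.5,150+(p[1]+.5)/3-.5)
H,E,M,S=[ray("top",f(p),z) for p,z in(((544,145),173),((557,99),174),((592,106),151),((627,197),170))]
an=lambda v:np.degrees(np.arctan2(v[1],v[0]))
print(H,E,M,S); print("mark",an(M-H),np.linalg.norm((M-H)[:2]),"rib",an(E-H),"start-derived",an(S-H)-an((-5,-94)),np.linalg.norm((S-H)[:2]))
p=read_state()["position"]; c,s=np.cos(np.radians(-24.4)),np.sin(np.radians(-24.4));d=(p-[499.5,42.4,0]);print("a,b",d[0]*c+d[1]*s,-d[0]*s+d[1]*c)
E
```

```text
[500.30438362  40.11064372 173.        ] [555.47657333  39.96152155 174.        ] [571.54383571   9.7477167  151.        ] [458.98888367 -45.36294992 170.        ]
mark -23.08416064057084 77.4400856811491 rib -0.15486153920065215 start-derived -22.753021123176453 94.93527134891175
a,b -86.67857247088361 -0.5473599467625618
```

Emit:
{"api": "arm_command", "payload": {"steps": [0.023,0,0,0,0.023,0,0,0,0,0,0,0,0,-0.009,0,0,0,-0.009,0,0,0,-0.007,0,0,0,0,0,0,0,0,0,0]}}

```text
clock: 8.78
position: [423.8, 25.4, 151.1]
ee_rot: [-0.542, 0.84, 0.0, -0.0]
contact_force: [0.6, -0.3, 0.7]
gripper_width: 0.3
grasp_force: 0.0
```

Emit:
{"api": "arm_command", "payload": {"steps": [-0.003,0,0,0,-0.003,0,0,0,-0.003,0,0,0,0,0,0,0]}}

```text
clock: 9.28
position: [427.8, 33.8, 151.3]
ee_rot: [-0.542, 0.84, -0.0, 0.0]
contact_force: [0.0, -0.2, 0.1]
gripper_width: 0.3
grasp_force: 0.0
```

Emit:
{"api": "arm_command", "payload": {"steps": [-0.002,0,0,0,-0.002,0,0,0,-0.002,0,0,0,0,0,0,0]}}

```text
clock: 9.78
position: [429.3, 38.6, 151.0]
ee_rot: [-0.542, 0.84, 0.0, -0.001]
contact_force: [-3.0, -2.0, 0.5]
gripper_width: -0.4
grasp_force: 1.4
```

Emit:
{"api": "arm_command", "payload": {"steps": [-0.002,0,0,0,-0.002,0,0,0,0,0,0,0]}}

```text
clock: 10.15
position: [430.1, 42.0, 150.6]
ee_rot: [-0.542, 0.841, 0.001, -0.002]
contact_force: [-4.3, -2.1, 1.3]
gripper_width: -0.3
grasp_force: 2.1
```

Emit:
{"api": "arm_command", "payload": {"steps": [-0.002,0,0,0,-0.001,0,0,0,0,0,0,0]}}

```text
clock: 10.52
position: [430.5, 44.5, 150.4]
ee_rot: [-0.542, 0.841, 0.001, -0.003]
contact_force: [-6.0, -2.6, 2.4]
gripper_width: -0.2
grasp_force: 3.2
```

Emit:
{"api": "arm_command", "payload": {"steps": [-0.0015,0,0,0,-0.0015,0,0,0,0,0,0,0]}}

```text
clock: 10.9
position: [431.5, 48.0, 150.2]
ee_rot: [-0.542, 0.841, 0.002, -0.003]
contact_force: [-7.8, 2.0, 1.4]
gripper_width: -0.2
grasp_force: 4.2
```

```bash
cat > rib.py <<'E'
from h import *
im=get_image("top"); c=proj("top",[500,41,173]).round().astype(int)
w=np.uint8(im[c[1]-22:c[1]+14,c[0]-16:c[0]+22].min(2)>190)
o=c-[16,22]
n,l,st,ce=cv2.connectedComponentsWithStats(w)
k=l[22,16] or 1+np.argmax(st[1:,4])
v,u=np.nonzero(l==k); P=np.array([ray("top",(x,y),174)[:2] for x,y in zip(u+o[0],v+o[1])])-[500.3,40.1]
r=np.linalg.norm(P,axis=1); Q=P[r>28]
print(len(P),len(Q),r.max().round(1),"rel mark deg",(np.degrees(np.arctan2(*(Q.mean(0)[::-1])))+23.3).round(1))
print("\n".join("".join(" #"[x] for x in row) for row in w))
E
python3 rib.py
```

```text
5 5 53.5 rel mark deg 10.3
                                      
                                      
                                      
                                      
                                      
                                      
                                      
                                      
                        #             
                       ##             
                       #              
                       #
```

Emit:
{"api": "arm_command", "payload": {"steps": [-0.0015,0,0,0,-0.0015,0,0,0,0,0,0,0]}}

```text
clock: 11.32
position: [432.3, 51.1, 150.0]
ee_rot: [-0.542, 0.841, 0.002, -0.003]
contact_force: [-9.2, 3.6, 1.6]
gripper_width: -0.2
grasp_force: 5.1
```

```bash
python3 rib.py|head -1
```

```text
8 8 54.7 rel mark deg 7.4
```

Emit:
{"api": "arm_command", "payload": {"steps": [0,0.005,0,0,0,0.01,0,0,0,0.01,0,0,0,0,0,0,0,0,0,0,0,0,0,0]}}

```text
clock: 12.12
position: [413.0, 61.2, 151.4]
ee_rot: [-0.542, 0.84, -0.0, 0.0]
contact_force: [0.4, -0.7, -0.3]
gripper_width: -0.3
grasp_force: 0.0
```

```bash
python3 rib.py
```

```text
56 16 54.3 rel mark deg 0.3
                                      
                                      
                                      
                                      
                                      
                                      
                                      
                                      
                                      
                          ##          
                          ##          
                         ##           
                        ##            
                       ###            
                      ###             
                      ##              
                     ##               
                    ##                
                   ##                 
                   ###                
                  ####                
                  ####                
                 #####                
                 #####                
                 #####                
                 ####                 
                ####
```

Emit:
{"api": "arm_command", "payload": {"steps": [0,0,-0.035,0,0,0,-0.035,0,0.0255,-0.028,0,0,0.0255,-0.028,0,0,0.0255,-0.028,0,0,0,0,0.02,0,0,0,0.02,0,0,0,0,0,0,0,0,0]}}

```text
clock: 13.3
position: [458.3, -43.1, 182.0]
ee_rot: [-0.542, 0.84, -0.0, 0.0]
contact_force: [-0.2, -0.3, 0.6]
gripper_width: -0.1
grasp_force: 0.0
```

```bash
python3 rib.py|head -1
```

```text
121 14 54.3 rel mark deg 0.2
```

Wheel is on the mark, and the tool is over the button. Pressing gently.

Emit:
{"api": "arm_command", "payload": {"steps": [0,0,0.006,0,0,0,0.004,0,0,0,0.003,0,0,0,0.002,0,0,0,0,0]}}

```text
clock: 13.98
position: [457.6, -43.1, 166.5]
ee_rot: [-0.542, 0.84, 0.0, -0.0]
contact_force: [-1.4, 1.6, 3.4]
gripper_width: 0.0
grasp_force: 1.7
```

Emit:
{"api": "arm_command", "payload": {"steps": [0,0,0.002,0,0,0,0.001,0,0,0,0,0,0,0,0,0]}}

```text
clock: 14.48
position: [457.7, -43.1, 164.0]
ee_rot: [-0.542, 0.84, -0.0, 0.0]
contact_force: [-3.5, 2.2, 8.2]
gripper_width: 0.1
grasp_force: 4.0
```

Emit:
{"api": "arm_command", "payload": {"steps": [0,0,0.001,0,0,0,0.001,0,0,0,0,0,0,0,0,0]}}

```text
clock: 14.98
position: [457.8, -43.2, 163.8]
ee_rot: [-0.542, 0.84, -0.0, 0.0]
contact_force: [-8.0, 3.7, 18.6]
gripper_width: 0.2
grasp_force: 9.3
```

Hard stop reached at z = 164 mm with about 19 N, so the button is fully down. Lifting clear.

Emit:
{"api": "arm_command", "payload": {"steps": [0,0,-0.005,0,0,0,-0.02,0,0,0,-0.05,0,0,0,-0.04,0,0,0,0,0,0,0,0,0,0,0,0,0]}}

```text
clock: 15.85
position: [457.0, -43.3, 274.7]
ee_rot: [-0.542, 0.84, 0.001, -0.001]
contact_force: [0.6, -0.3, -0.4]
gripper_width: 0.2
grasp_force: 0.0
```

```bash
python3 rib.py|head -1; python3 - <<'E'
from h import *
a=crop("scene",(140,130,220,150),"s9.png",3)
print(read_state()["contact_force"])
E
```

```text
118 11 49.8 rel mark deg 0.6
[-0.21443401  0.02347186 -0.62253715]
```

View pics/s9.png

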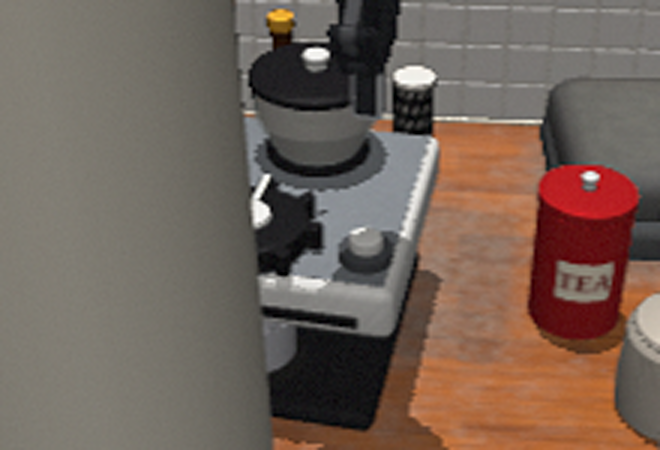

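The fingers hang clear above the deck. The button at (366,243) is up, and the rib at (265,185) points back at the mark. The part of the cup in view, at (280,345), is still under the spout.

```bash
python3 -c "
from bench import *
print(job_done())"
```

```text
the job is handed in; nothing more can be done
None
```

The grind wheel rests in the click at the long mark (measured within 1°), the start button was pressed to its stop and came up again, the arm is clear, and the job is handed in; the judge's verdict was not shown.

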